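# Show the fitter the mounting order

## Robot

A 6-joint arm with a two-finger parallel gripper is mounted at the origin on the work surface; the furniture and walls round the work are solid. World frame = base frame: x ahead of the robot, y to its left, z up, the work surface at z = 0. Lengths are in m, angles in rad, forces in N, time in s.
With the tool pointing down it reaches from about 0.3 to 0.85 m from the base axis. Payload 5.4 kg.
Tool frame: the origin (TCP) lies on the front face of the gripper's body, between the roots of the fingers; the fingertips stand 73 mm ahead of it and the grasp point (between the pads) lies 54 mm ahead of it; z points along the fingers, x is the direction in which the jaws open and shut, and the axes are right-handed (so a half turn about z gives the same grasp; the last joint's range is limited). The gripper opens to 85 mm and grips with 20 to 120 N. Pads are 22 mm wide; open, the fingers measure 114 mm over their backs; the gripper's body (76 mm by 85 mm) begins 54 mm behind the grasp point. The pads swing forward as they close: fully open they stand 13 mm farther back than shut.
Start: joints at [-1.503, 0.158, 1.597, -0, 1.386, -0.21], TCP at [0.158, -0.553, 0.304] pointing down, gripper open.
Joint ranges: [-2.91, 2.91], [-0.94, 2.29], [0.18, 2.7], [-1.29, 4.43], [0.17, 2.64], [-3, 3]. Speed limits (rad/s): [2.57, 2.57, 3.14, 3.14, 3.14, 3.14].

## Interface

Orientations are given as a unit quaternion [w, x, y, z].
In Python, from bench import sensors, optics, env gives the robot as it stands.
- The arm moves only by the shell command python3 -m inch 'ROWS'. ROWS is JSON, a list of rows, each an object of numbers: "dx", "dy", "dz": the shift along the world's x, y, z in cm; "twist": the turn about the world's z in degrees; "grip": the finger opening in cm, from 0 to 8.54. A call has 1 to 10 rows; each row is the pose to reach, as a shift and turn from the pose commanded when the call began; what a row does not reach only later rows make up. A row lasts 1/8 s, in which the tool goes at most 62.5 mm and 10.7 degrees, less where a joint would pass 70% of its speed; a pose out of reach is approached as far as the arm can. A call with a gripper value outside its range is refused whole. The fingers move at their own pace and stop on an object; the grip force is fixed at half the most. Time passes only in rows, so rows that repeat a pose let the fingers close. It gives the time, the measured TCP pose, the force and the opening at its end, in the units of the state.
- sensors.read_state(): the state, without advancing time (a new reading comes with each control period).
- optics.snapshot(name): name is "scene" or "top"; returns a dict with "frame" (480x640x3 uint8, blue, green, red), "fx", "fy", "cx", "cy" (pixels), "R" (3x3) and "t" (3): a world point X has camera coordinates R X + t. Camera axes: x right, y down, z forward; pixel columns grow to the right and rows downward; lengths in m; the calibration is good to about 2 mm. A picture is of the moment at which its call begins. There is no depth.
- env.job_done(): hands the job in, once; it reports no verdict.
The state is a dict: "clock": time; "qpos": joint angles; "qd": joint speeds; "tau": joint torques, N m; "eef_pos": TCP position; "ee_rot": TCP orientation; "contact_force": force on the tool from outside, world axes, zero at the start; "torque": the same for the moment, N m; "finger_gap": finger opening in m.
Only numpy, scipy, OpenCV 4.12 (cv2) and the standard library are available. Lean on these libraries where they do the work, as an engineer would, in place of code of your own. Each camera call takes 0.05 s, during which the arm holds its last target. There are 200 camera calls.

## Task

Show the fitter which devices go on the empty rail, and in what order, by pointing straight down at each from a few centimetres above its middle for two seconds: first the two-pole breaker with the blue toggle, then the contactor, then the yellow terminal row. Rise well clear between them so that you do not point at the black-toggled breaker, the relay or the grey terminals on the way, and touch nothing at all. Finish still pointing at the yellow terminals.

Things in the scene. Friction and masses are not known exactly. Their poses are not given: they have to be found in the camera images.
- double_breaker: White two-pole circuit breaker, two modules wide, with one wide BLUE toggle on top. Stands upright on the bench; origin at the centre of its underside on the bench top, z up, x along its 87 mm length; 87 x 35 mm in plan, 79 mm high to the tip of the toggle, which is over the middle.
- contactor: Contactor: dark grey block with a white upper part and a small green piece on top. Stands upright on the bench; origin at the centre of its underside on the bench top, z up, x along its 80 mm length; 80 x 45 mm in plan, 83 mm high over the middle.
- yellow_terminals: Short row of terminals, YELLOW-ORANGE with one green at the end. Stands upright on the bench; origin at the centre of its underside on the bench top, z up, x along 48 mm; 48 x 24 mm in plan, 37 mm high.
- single_breaker: White one-pole circuit breaker, narrow, with a BLACK toggle. Not wanted. Stands upright on the bench; origin at the centre of its underside on the bench top, z up, x along its 87 mm length; 87 x 17 mm in plan, 79 mm high.
- relay: Plug-in relay: clear case on a black base, orange tab on top. Not wanted. Stands upright on the bench; origin at the centre of its underside on the bench top, z up, 35 x 28 mm in plan, 55 mm high.
- grey_terminals: Wider row of terminals, mostly GREY with a blue one and a green one. Not wanted. Stands upright on the bench; origin at the centre of its underside on the bench top, z up, x along 48 mm; 48 x 43 mm in plan, 37 mm high.
Things that resemble listed ones, but are neither listed nor needed, are in the scene too. Leave any purple look-alike of the relay alone.

How it is judged:
By the outcome, as a careful person would: the job done as asked, in the order asked, and still so for the second after the job is handed in, with the robot touching nothing.
It also fails if it takes over 45 s, if anything falls off the work surface, if the arm or the gripper's body presses on something with over 40 N, if the wrist force passes 120 N, or if a joint passes its speed limit or range.

## Working session

There is one attempt and no reset: what is moved stays moved. The work goes in short steps, Python scripts to look and compute and a shell command to move; the robot and the scene stay as the last step left them, time stands still between calls to the robot, and variables do not carry over. Pictures are saved under pics/ and viewed, about 8 in all and at most 12, crops included, and the job is handed in when it is done.

```bash
mkdir -p pics
cat > h.py <<'E'
import numpy as np
def ray(s,u,v,z):
    R=np.array(s["R"]);t=np.array(s["t"]).ravel();c=-R.T@t
    d=R.T@np.array([(u-s["cx"])/s["fx"],(v-s["cy"])/s["fy"],1])
    return c+d*(z-c[2])/d[2]
def proj(s,X):
    p=np.array(s["R"])@np.array(X)+np.array(s["t"]).ravel()
    return [s["fx"]*p[0]/p[2]+s["cx"],s["fy"]*p[1]/p[2]+s["cy"]]
E
python3 - <<'E'
from bench import sensors,optics
import cv2,pickle
for n in("top","scene"):
    s=optics.snapshot(n);cv2.imwrite(f"pics/{n}1.png",s["frame"]);pickle.dump(s,open(n+".pkl","wb"))
    import numpy as np;print(n,-np.array(s["R"]).T@np.array(s["t"]).ravel(),s["fx"])
st=sensors.read_state();print({k:st[k] for k in("clock","eef_pos","ee_rot","finger_gap")})
E
```

```text
top [ 0.36929982 -0.00258934  0.99240121] 571.4219208569086
scene [0.00106665 0.57963842 0.43987725] 491.58190273940073
{'clock': 0.1, 'eef_pos': array([ 0.15763838, -0.55252823,  0.30300316]), 'ee_rot': array([-6.54436835e-04,  7.98196592e-01, -6.02396428e-01, -5.61494917e-04]), 'finger_gap': 0.08511431793480778}
```

View pics/top1.png

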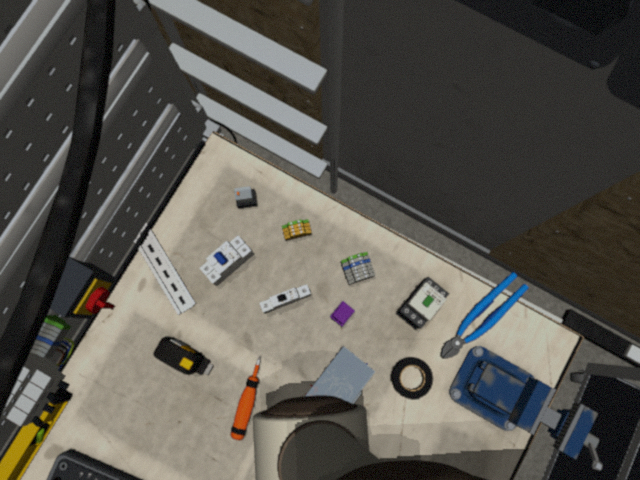

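View pics/scene1.png

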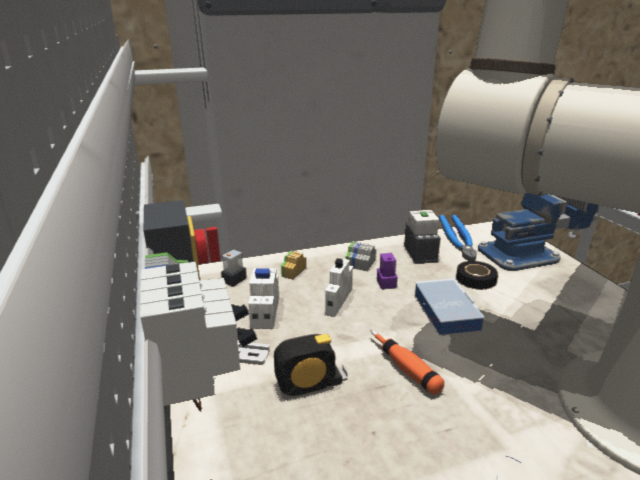

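Top view candidates: the blue-toggle breaker is at (227,260), with the black-toggle one at (286,298) as its confuser. The contactor is at (423,302), with the relay at (246,197) and the purple look-alike at (343,314) as other blocks. The yellow terminals are at (297,229), with the grey ones at (357,267) as confuser. I'll check this in one close crop.

Run:
```python
import cv2,pickle
from h import *
s=pickle.load(open("top.pkl","rb"))
cv2.imwrite("pics/crop1.png",cv2.resize(s["frame"][180:335,195:460],None,fx=3,fy=3,interpolation=cv2.INTER_CUBIC))
for n,u,v,z in[("dbl",222,258,.079),("cont",429,300,.083),("yel",297,229,.037),("sgl",283,297,.079),("relay",246,195,.055),("grey",357,267,.037),("rail",168,272,.01),("corner",212,135,0),("redbtn",100,300,.1)]:print(n,ray(s,u,v,z).round(3))
sc=pickle.load(open("scene.pkl","rb"))
for n,u,v,z in[("dbl",222,258,.079),("cont",429,300,.083),("yel",297,229,.037)]:print(n,proj(sc,ray(s,u,v,z)))
```

```text
dbl [0.494 0.168 0.079]
cont [ 0.425 -0.163  0.083]
yel [0.549 0.049 0.037]
sgl [0.43  0.068 0.079]
relay [0.604 0.134 0.055]
grey [ 0.483 -0.052  0.037]
rail [0.479 0.273 0.01 ]
corner [0.73  0.207 0.   ]
redbtn [0.425 0.353 0.1  ]
dbl [np.float64(263.47646682096723), np.float64(269.47572981673466)]
cont [np.float64(423.07228214149944), np.float64(213.8692203764925)]
yel [np.float64(294.6095814713093), np.float64(255.05894572860763)]
```

View pics/crop1.png

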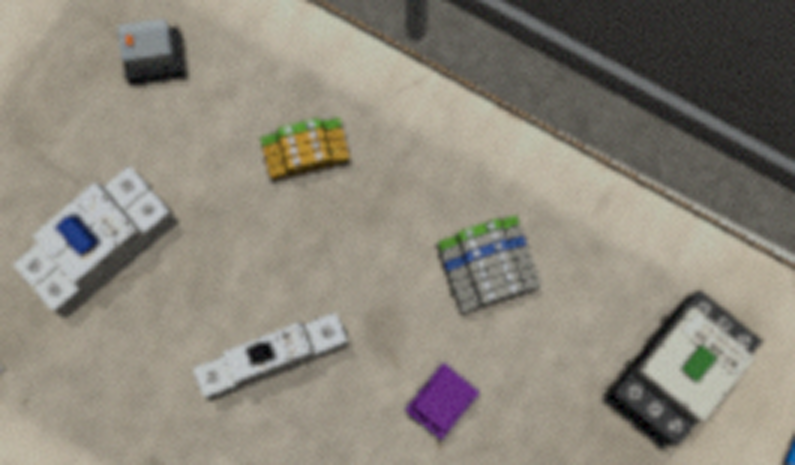

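Crop: blue toggle at crop (77,234), green piece at (700,363), centre of yellow row at (306,150). The choice stands, and the reprojections agree with the scene view. Next I'll check the overhead rack for clearance and refine the centres.

Run:
```python
import pickle
from h import *
s=pickle.load(open("top.pkl","rb"));sc=pickle.load(open("scene.pkl","rb"))
f=lambda u,v,z:ray(s,195+u/3,180+v/3,z)
for z in(.045,.05):print("dbl body",f(95,237,z).round(3),"cont body",f(682,367,z).round(3))
print("tog",f(77,234,.079).round(3),"green",f(700,362,.083).round(3),"yel",f(306,150,.035).round(3),f(306,150,.03).round(3))
for uv in((325,165),(325,130),(325,80)):
  for z in(.4,.5,.6,.7):
    P=ray(s,*uv,z);print(uv,P.round(3),np.round(proj(sc,P)))
```

```text
dbl body [0.496 0.166 0.045] cont body [ 0.423 -0.159  0.045]
dbl body [0.496 0.165 0.05 ] cont body [ 0.423 -0.158  0.05 ]
tog [0.494 0.17  0.079] green [ 0.424 -0.162  0.083] yel [0.547 0.049 0.035] [0.548 0.049 0.03 ]
(325, 165) [ 0.55 -0.    0.4 ] [311.  28.]
(325, 165) [ 0.52  -0.001  0.5  ] [326. -52.]
(325, 165) [ 0.489 -0.001  0.6  ] [ 345. -148.]
(325, 165) [ 0.459 -0.002  0.7  ] [ 368. -266.]
(325, 130) [ 0.59  -0.001  0.4  ] [292.  27.]
(325, 130) [ 0.553 -0.001  0.5  ] [309. -50.]
(325, 130) [ 0.515 -0.001  0.6  ] [ 329. -144.]
(325, 130) [ 0.478 -0.002  0.7  ] [ 354. -260.]
(325, 80) [ 0.648 -0.001  0.4  ] [267.  26.]
(325, 80) [ 0.601 -0.001  0.5  ] [285. -48.]
(325, 80) [ 0.554 -0.001  0.6  ] [ 307. -139.]
(325, 80) [ 0.507 -0.002  0.7  ] [ 335. -252.]
```

Run:
```python
import pickle,cv2
from h import *
s=pickle.load(open("top.pkl","rb"));sc=pickle.load(open("scene.pkl","rb"))
R=sc["R"];c=-np.array(R).T@np.ravel(sc["t"])
for uv in((207,75),(135,75),(222,208),(186,207)):
  d=np.array(R).T@[(uv[0]-sc["cx"])/sc["fx"],(uv[1]-sc["cy"])/sc["fy"],1]
  for k in(.4,.6,.7,.8,.9,1.,1.2,1.5):P=c+k*d;print(uv,P.round(3),np.round(proj(s,P)))
b=sc["frame"].copy()
cv2.imwrite("pics/crop2.png",cv2.resize(np.hstack([s["frame"][0:230,120:380],b[30:260,100:300]]),None,fx=1.7,fy=1.7))
```

```text
(207, 75) [0.352 0.333 0.384] [  9. 353.]
(207, 75) [0.527 0.209 0.356] [143. 197.]
(207, 75) [0.615 0.147 0.342] [202. 128.]
(207, 75) [0.702 0.086 0.329] [256.  65.]
(207, 75) [0.79  0.024 0.315] [306.   6.]
(207, 75) [ 0.877 -0.038  0.301] [353. -49.]
(207, 75) [ 1.053 -0.161  0.273] [ 436. -147.]
(207, 75) [ 1.316 -0.347  0.231] [ 543. -271.]
(135, 75) [0.395 0.372 0.385] [-25. 312.]
(135, 75) [0.592 0.269 0.357] [ 94. 143.]
(135, 75) [0.69  0.217 0.343] [147.  69.]
(135, 75) [0.788 0.165 0.329] [195.   1.]
(135, 75) [0.887 0.113 0.315] [239. -61.]
(135, 75) [0.985 0.061 0.302] [ 280. -119.]
(135, 75) [ 1.182 -0.043  0.274] [ 353. -223.]
(135, 75) [ 1.477 -0.198  0.233] [ 445. -354.]
(222, 208) [0.31  0.36  0.287] [ 27. 386.]
(222, 208) [0.465 0.251 0.211] [144. 266.]
(222, 208) [0.542 0.196 0.173] [192. 217.]
(222, 208) [0.62  0.141 0.135] [235. 173.]
(222, 208) [0.697 0.086 0.097] [273. 134.]
(222, 208) [0.774 0.031 0.059] [307.  98.]
(222, 208) [ 0.929 -0.078 -0.018] [366.  38.]
(222, 208) [ 1.161 -0.243 -0.132] [437. -35.]
(186, 207) [0.332 0.38  0.288] [ 12. 368.]
(186, 207) [0.498 0.28  0.212] [124. 242.]
(186, 207) [0.58  0.23  0.175] [170. 191.]
(186, 207) [0.663 0.18  0.137] [210. 146.]
(186, 207) [0.746 0.13  0.099] [246. 105.]
(186, 207) [0.829 0.08  0.061] [279.  69.]
(186, 207) [ 0.994 -0.019 -0.015] [335.   6.]
(186, 207) [ 1.242 -0.169 -0.129] [402. -69.]
```

View pics/crop2.png

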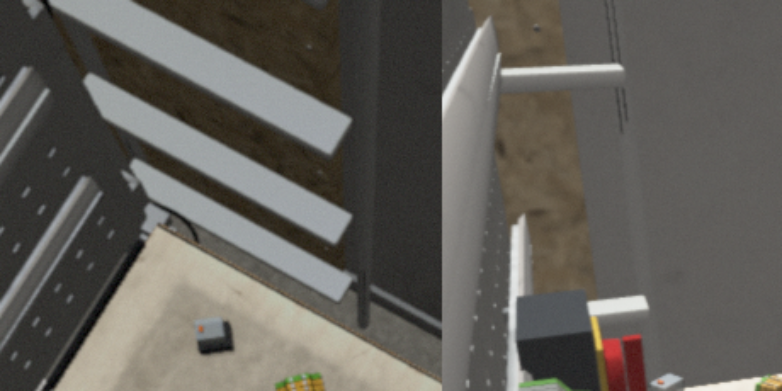

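The slats stand behind the bench edge (x of about 0.77 or more), so they are clear of all three targets. Targets: breaker (0.495, 0.168), contactor (0.424, -0.161), yellow (0.548, 0.049). I'll rise and shut the fingers first.

```bash
python3 -m inch '[{"dx":0,"dy":0,"dz":4,"grip":0},{"dx":0,"dy":0,"dz":9,"grip":0},{"dx":2,"dy":4,"dz":9,"grip":0},{"dx":5,"dy":9,"dz":9,"grip":0},{"dx":7,"dy":14,"dz":9,"grip":0},{"dx":10,"dy":19,"dz":9,"grip":0},{"dx":13,"dy":24,"dz":9,"grip":0},{"dx":15,"dy":29,"dz":9,"grip":0},{"dx":18,"dy":34,"dz":9,"grip":0},{"dx":20,"dy":38,"dz":9,"grip":0}]'
```

```text
invalid input at $[0]: expected keys dx, dy, dz, twist, grip
```

```bash
python3 -m inch '[{"dx":0,"dy":0,"dz":4,"twist":0,"grip":0},{"dx":0,"dy":0,"dz":9,"twist":0,"grip":0},{"dx":2,"dy":4,"dz":9,"twist":0,"grip":0},{"dx":5,"dy":9,"dz":9,"twist":0,"grip":0},{"dx":7,"dy":14,"dz":9,"twist":0,"grip":0},{"dx":10,"dy":19,"dz":9,"twist":0,"grip":0},{"dx":13,"dy":24,"dz":9,"twist":0,"grip":0},{"dx":15,"dy":29,"dz":9,"twist":0,"grip":0},{"dx":18,"dy":34,"dz":9,"twist":0,"grip":0},{"dx":20,"dy":38,"dz":9,"twist":0,"grip":0}]'
```

```text
clock: 1.35
eef_pos: [0.3582, -0.1709, 0.3936]
ee_rot: [-0.0, 0.798, -0.602, -0.0]
contact_force: [0.5, -0.1, 0.0]
finger_gap: -0.0003
```

```bash
python3 -m inch '[{"dx":0,"dy":5,"dz":0,"twist":0,"grip":0},{"dx":1,"dy":10,"dz":0,"twist":0,"grip":0},{"dx":1,"dy":15,"dz":0,"twist":0,"grip":0},{"dx":2,"dy":20,"dz":0,"twist":0,"grip":0},{"dx":2,"dy":25,"dz":0,"twist":0,"grip":0},{"dx":4,"dy":30,"dz":0,"twist":0,"grip":0},{"dx":8,"dy":33,"dz":0,"twist":0,"grip":0},{"dx":12,"dy":33.9,"dz":0,"twist":0,"grip":0},{"dx":13.7,"dy":33.9,"dz":-3,"twist":0,"grip":0},{"dx":13.7,"dy":33.9,"dz":-6,"twist":0,"grip":0}]'
python3 - <<'E'
from bench import sensors,optics
import cv2,numpy as np
a=[optics.snapshot(n)["frame"] for n in("top","scene")]
cv2.imwrite("pics/m1.png",cv2.resize(np.hstack(a),(800,300)))
print(sensors.read_state()["eef_pos"])
E
```

```text
clock: 2.6
eef_pos: [0.4955, 0.1661, 0.3324]
ee_rot: [0.0, 0.798, -0.602, -0.0]
contact_force: [-0.8, 0.4, -0.7]
finger_gap: -0.0
[0.49291586 0.16591679 0.32945717]
```

View pics/m1.png

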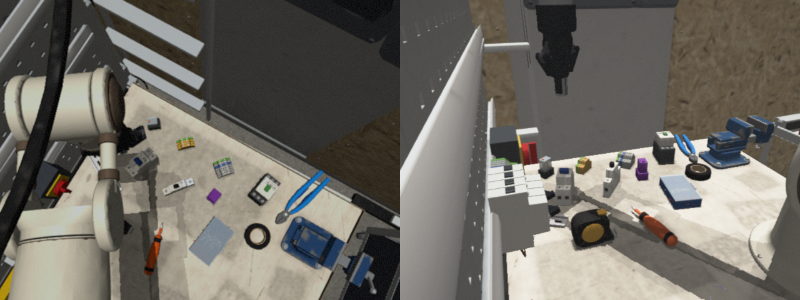

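View: the tool hangs over the breaker and nothing has moved. The forearm is near the pegboard in the picture, so I'll check its clearance before descending.

Run:
```python
import pickle
from h import *
from bench import sensors
s=pickle.load(open("top.pkl","rb"))
for z in(.35,.45,.55,.65):print(z,"arm left",ray(s,10,165,z).round(3),"arm right",ray(s,190,165,z).round(3))
print("board foot",[ray(s,*p,0).round(3) for p in((205,135),(140,235),(60,400))])
st=sensors.read_state();print(st["qpos"].round(2),st["tau"].round(1),st["contact_force"].round(1))
```

```text
0.35 arm left [0.568 0.369 0.35 ] arm right [0.566 0.158 0.35 ]
0.45 arm left [0.537 0.311 0.45 ] arm right [0.536 0.133 0.45 ]
0.55 arm left [0.506 0.253 0.55 ] arm right [0.505 0.108 0.55 ]
0.65 arm left [0.475 0.196 0.65 ] arm right [0.474 0.083 0.65 ]
board foot [array([0.73 , 0.219, 0.   ]), array([0.546, 0.329, 0.   ]), array([ 0.263,  0.45 , -0.   ])]
[ 0.09  0.    1.71 -0.    1.44  1.38] [ -0.1 -34.3 -34.7  -0.   -0.4  -0. ] [-0.2  0.6 -0.5]
```

```bash
python3 -m inch '[{"dx":0,"dy":0,"dz":-3,"twist":0,"grip":0},{"dx":0,"dy":0,"dz":-6,"twist":0,"grip":0},{"dx":0,"dy":0.1,"dz":-9,"twist":0,"grip":0},{"dx":0,"dy":0.2,"dz":-11,"twist":0,"grip":0},{"dx":0,"dy":0.2,"dz":-13,"twist":0,"grip":0},{"dx":0,"dy":0.2,"dz":-14.2,"twist":0,"grip":0},{"dx":0,"dy":0.2,"dz":-14.2,"twist":0,"grip":0}]'
python3 - <<'E'
from bench import sensors,optics
import cv2,numpy as np
a=optics.snapshot("scene")["frame"][160:340,200:480];b=optics.snapshot("top")["frame"][170:350,120:400]
cv2.imwrite("pics/m2.png",cv2.resize(np.hstack([a,b]),None,fx=1.4,fy=1.4))
st=sensors.read_state();print(st["eef_pos"],st["contact_force"])
E
```

```text
clock: 3.58
eef_pos: [0.4945, 0.168, 0.1919]
ee_rot: [0.0, 0.798, -0.602, -0.0]
contact_force: [-0.7, 0.3, 0.0]
finger_gap: -0.0001
[0.49527323 0.16810836 0.19302554] [0.83647354 0.3198329  1.04064911]
```

View pics/m2.png

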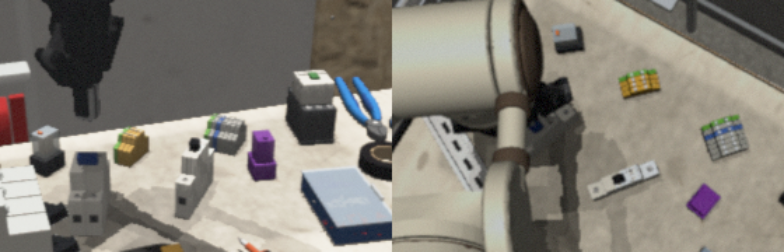

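The fingertips, at crop (87,118), stand straight above the blue toggle at (88,158), about 4 cm up. I'll hold for two seconds and a bit.

```bash
H='' ; python3 -m inch '[{"dx":0,"dy":0,"dz":0,"twist":0,"grip":0},{"dx":0,"dy":0,"dz":0,"twist":0,"grip":0},{"dx":0,"dy":0,"dz":0,"twist":0,"grip":0},{"dx":0,"dy":0,"dz":0,"twist":0,"grip":0},{"dx":0,"dy":0,"dz":0,"twist":0,"grip":0},{"dx":0,"dy":0,"dz":0,"twist":0,"grip":0},{"dx":0,"dy":0,"dz":0,"twist":0,"grip":0},{"dx":0,"dy":0,"dz":0,"twist":0,"grip":0},{"dx":0,"dy":0,"dz":0,"twist":0,"grip":0},{"dx":0,"dy":0,"dz":0,"twist":0,"grip":0}]'
python3 -m inch '[{"dx":0,"dy":0,"dz":0,"twist":0,"grip":0},{"dx":0,"dy":0,"dz":0,"twist":0,"grip":0},{"dx":0,"dy":0,"dz":0,"twist":0,"grip":0},{"dx":0,"dy":0,"dz":0,"twist":0,"grip":0},{"dx":0,"dy":0,"dz":0,"twist":0,"grip":0},{"dx":0,"dy":0,"dz":0,"twist":0,"grip":0},{"dx":0,"dy":0,"dz":0,"twist":0,"grip":0},{"dx":0,"dy":0,"dz":0,"twist":0,"grip":0},{"dx":0,"dy":0,"dz":0,"twist":0,"grip":0},{"dx":0,"dy":0,"dz":0,"twist":0,"grip":0}]'
python3 -m inch '[{"dx":0,"dy":0,"dz":4,"twist":0,"grip":0},{"dx":0,"dy":0,"dz":9,"twist":0,"grip":0},{"dx":0,"dy":0,"dz":14,"twist":0,"grip":0},{"dx":0,"dy":0,"dz":19,"twist":0,"grip":0},{"dx":-1,"dy":-4,"dz":21,"twist":0,"grip":0},{"dx":-2,"dy":-9,"dz":21,"twist":0,"grip":0},{"dx":-3,"dy":-14,"dz":21,"twist":0,"grip":0},{"dx":-4,"dy":-19,"dz":21,"twist":0,"grip":0},{"dx":-5,"dy":-24,"dz":21,"twist":0,"grip":0},{"dx":-6,"dy":-29,"dz":21,"twist":0,"grip":0}]'
```

```text
clock: 4.92
eef_pos: [0.4947, 0.168, 0.1919]
ee_rot: [0.0, 0.798, -0.602, -0.0]
contact_force: [-0.1, -0.1, 0.4]
finger_gap: -0.0005
clock: 6.18
eef_pos: [0.4947, 0.1681, 0.1919]
ee_rot: [-0.0, 0.798, -0.602, -0.0]
contact_force: [-0.0, -0.6, -0.4]
finger_gap: 0.0003
clock: 7.42
eef_pos: [0.4341, -0.1234, 0.402]
ee_rot: [-0.0, 0.798, -0.602, 0.0]
contact_force: [0.9, 0.0, -0.6]
finger_gap: -0.0001
```

```bash
python3 -m inch '[{"dx":-1,"dy":-3.9,"dz":0,"twist":0,"grip":0},{"dx":-1,"dy":-3.9,"dz":-3,"twist":0,"grip":0},{"dx":-1,"dy":-3.9,"dz":-7,"twist":0,"grip":0},{"dx":-1,"dy":-3.9,"dz":-11,"twist":0,"grip":0},{"dx":-1,"dy":-3.9,"dz":-15,"twist":0,"grip":0},{"dx":-1,"dy":-3.9,"dz":-18,"twist":0,"grip":0},{"dx":-1,"dy":-3.9,"dz":-20,"twist":0,"grip":0},{"dx":-1,"dy":-3.9,"dz":-20.7,"twist":0,"grip":0},{"dx":-1,"dy":-3.9,"dz":-20.7,"twist":0,"grip":0}]'
python3 - <<'E'
from bench import sensors,optics
import cv2,numpy as np
a=optics.snapshot("scene")["frame"][100:280,300:580];b=optics.snapshot("top")["frame"][170:350,250:530]
cv2.imwrite("pics/m3.png",cv2.resize(np.hstack([a,b]),None,fx=1.4,fy=1.4))
st=sensors.read_state();print(st["eef_pos"],st["contact_force"])
E
```

```text
clock: 8.55
eef_pos: [0.4247, -0.161, 0.195]
ee_rot: [-0.0, 0.798, -0.602, -0.0]
contact_force: [0.2, -0.2, -0.6]
finger_gap: 0.0003
[ 0.42520845 -0.16132431  0.19594037] [-0.08157424 -0.64011361 -0.7192157 ]
```

View pics/m3.png

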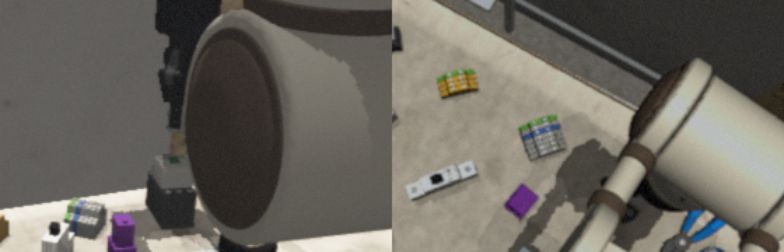

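The closed fingers, at crop (172,125), stand just above the green piece at (174,158), with a visible gap. I'll hold, then rise.

```bash
python3 -m inch '[{"dx":0,"dy":0,"dz":0,"twist":0,"grip":0},{"dx":0,"dy":0,"dz":0,"twist":0,"grip":0},{"dx":0,"dy":0,"dz":0,"twist":0,"grip":0},{"dx":0,"dy":0,"dz":0,"twist":0,"grip":0},{"dx":0,"dy":0,"dz":0,"twist":0,"grip":0},{"dx":0,"dy":0,"dz":0,"twist":0,"grip":0},{"dx":0,"dy":0,"dz":0,"twist":0,"grip":0},{"dx":0,"dy":0,"dz":0,"twist":0,"grip":0},{"dx":0,"dy":0,"dz":0,"twist":0,"grip":0},{"dx":0,"dy":0,"dz":0,"twist":0,"grip":0}]'
python3 -m inch '[{"dx":0,"dy":0,"dz":0,"twist":0,"grip":0},{"dx":0,"dy":0,"dz":0,"twist":0,"grip":0},{"dx":0,"dy":0,"dz":0,"twist":0,"grip":0},{"dx":0,"dy":0,"dz":0,"twist":0,"grip":0},{"dx":0,"dy":0,"dz":0,"twist":0,"grip":0},{"dx":0,"dy":0,"dz":0,"twist":0,"grip":0},{"dx":0,"dy":0,"dz":0,"twist":0,"grip":0},{"dx":0,"dy":0,"dz":0,"twist":0,"grip":0},{"dx":0,"dy":0,"dz":0,"twist":0,"grip":0},{"dx":0,"dy":0,"dz":0,"twist":0,"grip":0}]'
python3 -m inch '[{"dx":0,"dy":0,"dz":4,"twist":0,"grip":0},{"dx":0,"dy":0,"dz":9,"twist":0,"grip":0},{"dx":0,"dy":0,"dz":14,"twist":0,"grip":0},{"dx":0,"dy":0,"dz":19,"twist":0,"grip":0},{"dx":3,"dy":3,"dz":21,"twist":0,"grip":0},{"dx":7,"dy":6,"dz":21,"twist":0,"grip":0},{"dx":10,"dy":10,"dz":21,"twist":0,"grip":0},{"dx":12,"dy":14,"dz":21,"twist":0,"grip":0},{"dx":12.3,"dy":18,"dz":21,"twist":0,"grip":0},{"dx":12.3,"dy":21,"dz":21,"twist":0,"grip":0}]'
```

```text
clock: 9.9
eef_pos: [0.4247, -0.161, 0.1949]
ee_rot: [0.0, 0.798, -0.602, -0.0]
contact_force: [-0.3, -0.1, 0.4]
finger_gap: 0.0001
clock: 11.15
eef_pos: [0.4247, -0.1609, 0.1949]
ee_rot: [-0.0, 0.798, -0.602, 0.0]
contact_force: [-0.7, 0.7, -0.6]
finger_gap: 0.0
clock: 12.4
eef_pos: [0.5478, 0.0507, 0.4046]
ee_rot: [0.0, 0.799, -0.602, -0.0]
contact_force: [-0.3, -0.5, -0.2]
finger_gap: 0.0
```

```bash
python3 -m inch '[{"dx":0,"dy":0,"dz":-3,"twist":0,"grip":0},{"dx":0,"dy":0,"dz":-7,"twist":0,"grip":0},{"dx":0,"dy":0,"dz":-11,"twist":0,"grip":0},{"dx":0,"dy":0,"dz":-15,"twist":0,"grip":0},{"dx":0,"dy":0,"dz":-19,"twist":0,"grip":0},{"dx":0,"dy":0,"dz":-22,"twist":0,"grip":0},{"dx":0,"dy":0,"dz":-24,"twist":0,"grip":0},{"dx":0,"dy":0,"dz":-25.7,"twist":0,"grip":0},{"dx":0,"dy":0,"dz":-25.7,"twist":0,"grip":0},{"dx":0,"dy":0,"dz":-25.7,"twist":0,"grip":0}]'
python3 - <<'E'
from bench import sensors,optics
import cv2,numpy as np
a=optics.snapshot("scene")["frame"][160:340,200:480];b=optics.snapshot("top")["frame"][170:350,180:460]
cv2.imwrite("pics/m4.png",cv2.resize(np.hstack([a,b]),None,fx=1.4,fy=1.4))
st=sensors.read_state();print(st["eef_pos"],st["contact_force"])
E
```

```text
clock: 13.65
eef_pos: [0.5483, 0.049, 0.1488]
ee_rot: [-0.0, 0.798, -0.602, 0.001]
contact_force: [0.7, -0.2, 0.1]
finger_gap: 0.0001
[0.54845963 0.04896642 0.1490744 ] [-0.6631138   0.4972923   1.08528027]
```

View pics/m4.png

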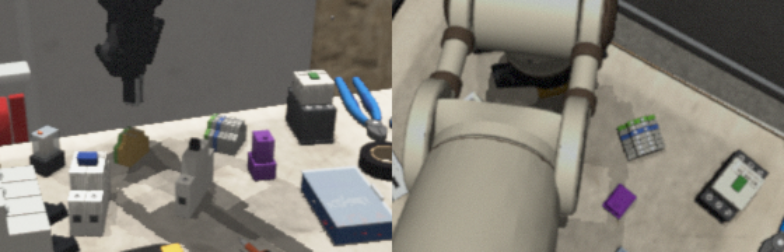

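The fingertips, at crop (132,103), are about 3 to 4 cm above the top of the yellow row at (131,135), and all the devices are where they were. I'll hold, then hand in.

```bash
python3 -m inch '[{"dx":0,"dy":0,"dz":0,"twist":0,"grip":0},{"dx":0,"dy":0,"dz":0,"twist":0,"grip":0},{"dx":0,"dy":0,"dz":0,"twist":0,"grip":0},{"dx":0,"dy":0,"dz":0,"twist":0,"grip":0},{"dx":0,"dy":0,"dz":0,"twist":0,"grip":0},{"dx":0,"dy":0,"dz":0,"twist":0,"grip":0},{"dx":0,"dy":0,"dz":0,"twist":0,"grip":0},{"dx":0,"dy":0,"dz":0,"twist":0,"grip":0},{"dx":0,"dy":0,"dz":0,"twist":0,"grip":0},{"dx":0,"dy":0,"dz":0,"twist":0,"grip":0}]'
python3 -m inch '[{"dx":0,"dy":0,"dz":0,"twist":0,"grip":0},{"dx":0,"dy":0,"dz":0,"twist":0,"grip":0},{"dx":0,"dy":0,"dz":0,"twist":0,"grip":0},{"dx":0,"dy":0,"dz":0,"twist":0,"grip":0},{"dx":0,"dy":0,"dz":0,"twist":0,"grip":0},{"dx":0,"dy":0,"dz":0,"twist":0,"grip":0},{"dx":0,"dy":0,"dz":0,"twist":0,"grip":0},{"dx":0,"dy":0,"dz":0,"twist":0,"grip":0},{"dx":0,"dy":0,"dz":0,"twist":0,"grip":0},{"dx":0,"dy":0,"dz":0,"twist":0,"grip":0}]'
python3 -c "
from bench import env
env.job_done()"
```

```text
clock: 15.0
eef_pos: [0.5477, 0.0491, 0.1479]
ee_rot: [-0.0, 0.798, -0.602, 0.0]
contact_force: [-0.6, 0.2, 0.0]
finger_gap: 0.0002
clock: 16.25
eef_pos: [0.5477, 0.0491, 0.1479]
ee_rot: [-0.0, 0.798, -0.602, -0.0]
contact_force: [-0.1, 0.3, -0.4]
finger_gap: -0.0001
the job is handed in; nothing more can be done
```

I pointed straight down, with the fingers shut, at the blue-toggled two-pole breaker, then the contactor, then the yellow terminals. Each hold lasted about 2.5 s with the fingertips roughly 3–4 cm above the device's middle. Between devices I rose to about 0.4 m (TCP), and I handed in still pointing at the yellow row at about 16 s.

- **Position:** the last reading was (0.548, 0.049, 0.148), within about 1 mm of the measured middle of the yellow row.
- **Contact:** every wrist force I read was noise, about 1 N, and the last picture showed nothing moved among the devices in view. From the top camera, the arm hid the tips over the contactor and the yellow row, so those two were checked from the scene camera and the pose readings only.
- **Not fully checked:** I estimated the forearm's clearance to the pegboard, at the breaker, at about 8 cm from one view and did not measure it further.

No check failed or disagreed.

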